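# Slide an angle bracket along the jig rail into the corner pocket

### The arm

A 7-joint arm with a two-finger parallel gripper is mounted at the origin on the work surface. World frame = base frame: x ahead of the robot, y to its left, z up, the work surface at z = 0. Lengths are in m, angles in rad, forces in N, time in s.
With the tool pointing down it reaches from about 0.425 to 0.925 m from the base axis. Payload 6.8 kg.
Tool frame: the origin (TCP) lies at the very end of the fingers, on their centre line; the grasp point (between the pads) lies 19 mm behind it; z points along the fingers, y is the line along which they close (so a half turn about z gives the same grasp; the last joint's range is limited). The gripper opens to 85 mm and grips with 20 to 120 N. Pads are 22 mm wide; open, the fingers measure 114 mm over their backs; the gripper's body (76 mm by 85 mm) begins 54 mm behind the grasp point. The pads swing forward as they close: fully open they stand 13 mm farther back than shut.
Start: joints at [-1.233, 0.477, 0.022, 1.555, -0.011, 1.109, -0.083], TCP at [0.291, 0.609, 0.231] pointing down, gripper open.
Joint ranges: [-2.96, 2.96], [-0.34, 2.1], [-1.41, 1.46], [0.24, 2.44], [-1.37, 4.51], [0.17, 1.92], [-2.96, 2.96]. Speed limits (rad/s): [2.39, 2.39, 3.14, 3.14, 3.14, 3.14, 3.14].

### API

Orientations are given as a unit quaternion [w, x, y, z].
In Python, from station import bot gives the robot as it stands.
- The arm moves only by the tool jog_arm, never from a script. Its argument "motion" is a list of rows, each a list of 7 numbers: the turn, a rotation vector about the tool's x, y, z in rad, then the shift along the tool's x, y, z in mm, then the finger opening in mm, from 0 to 85.4. A call has 1 to 10 rows; each row is the pose to reach, as a shift and turn from the pose commanded when the call began, along the tool's axes at that moment; what a row does not reach only later rows make up. A row lasts 1/8 s, in which the tool goes at most 62.5 mm and 10.7 degrees, less where a joint would pass 70% of its speed; a pose out of reach is approached as far as the arm can. A call with a gripper value outside its range is refused whole. The fingers move at their own pace and stop on an object; "grip_force" is the grip in N (left out, the last holds). Time passes only in rows, so rows that repeat a pose let the fingers close. It gives the time, the measured TCP pose, the force, the opening and the grip force at its end, in the units of the state.
- bot.get_obs(): the state, without advancing time (a new reading comes with each control period).
- bot.read_camera(name): name is "side" or "top" or "wrist"; returns a dict with "pixels" (400x640x3 uint8, red, green, blue), "camera_matrix" (3x3 intrinsics, pixels), "T" (4x4, takes a point from camera to world coordinates); the wrist camera has in their place "tool_from_camera" (4x4, takes a point from camera to tool coordinates, whose origin is the TCP and whose axes are the flange's). Camera axes: x right, y down, z forward; pixel columns grow to the right and rows downward; lengths in m; the calibration is good to about 2 mm. A picture is of the moment at which its call begins: read the wrist's pose just before it. There is no depth.
- bot.hand_in(): hands the job in; it is judged then, once.
Trained networks look in a picture, given as the dict that the camera call returned (one of the last four; its "shot" number tells which), for a name from the list of things; names that differ only in an ending like _2 or _b are one class to them, and where a whole thing is asked for, a point or a joint stands for the part that bears it (a point fixed in the world has none). Each returns a list of dicts, best first, with "score" (0 to 1); they miss things now and then, are a little off and sometimes report something else, mostly with a low value. They report only what shows in the picture. A call takes as long as a camera call. They do not tell look-alikes from the thing itself.
- bot.spot_in(thing, picture): "xy" ([column, row] in pixels, amid what is visible of it).
- bot.tip_of(thing, picture): "xy" ([column, row] in pixels: a listed point, or the origin of a listed thing).
The state is a dict: "t": time; "q": joint angles; "joint_vel": joint speeds; "joint_torque": joint torques, N m; "eef_pos": TCP position; "tool_rot": TCP orientation; "contact_force": force on the tool from outside, world axes, zero at the start; "torque": the same for the moment, N m; "gripper_width": opening from 0.0 (shut) to 1.0 (fully open); "grasp_force": force on a finger pad.
Only numpy, scipy, OpenCV 4.12 (cv2) and the standard library are available. Lean on these libraries where they do the work, as an engineer would, in place of code of your own. Each camera call takes 0.05 s, during which the arm holds its last target. There are 200 camera calls.

### The job

On the dark grey jig plate, push the loose steel angle bracket flat against the rail about where it lies, well short of the end stop; then keep it against the rail and drag it along with the fingertips until it is fully home in the corner pocket, touching both the rail and the end stop, and leave it there. Only push it: it must stay flat on the plate, not be lifted or tipped, and the other things on the plate and the bench are to be left where they are.

Things in the scene. Friction and masses are not known exactly. Their poses are not given: they have to be found in the camera images.
- jig: Fixed jig: dark grey plate 200 (x) by 300 (y) by 10 mm thick; origin at the centre of its underside, on the bench; z up. An aluminium rail runs along its whole +x edge, parallel to y: flat face at x = +80 mm, 16 mm thick, 16 mm high above the plate (top 26 mm above the bench). Place and yaw vary.
- stop: Fixed aluminium end stop near the plate's -y end, axes as the jig's, place along the rail varies. Origin = the pocket's corner: on the plate's top (10 mm above the bench), where stop face and rail face meet. x points into the rail (face at x = 0), y along the rail away from the stop (its face at y = 0). The stop fills x -76 to 0, y -20 to 0 mm, 16 mm high, with two screw heads 4 mm higher.
- bracket: Loose L-shaped steel bracket, 18 mm high, 0.1 to 0.2 kg, flat on the plate. Origin: outer corner of the L, underside. Long arm x -16 to 0, y 0 to 80 mm; short arm y 0 to 16, x -60 to 0 mm; open to -x and +y. Starts within 0.3 rad of the stop's axes, 25-50 mm off the rail, 110-150 mm short of the stop, short arm leading. Home: origin and axes coincide with stop's.
- pocket_mouth (a point): Fixed point in the middle of the pocket's mouth, at plate level: (-32, 24, 0) mm in the frame of stop. The pocket lies between the rail and a 12 mm thick, 16 mm high cheek at x -76 to -64, y 0 to 24 mm in that frame: 64 mm wide, 24 mm deep, open to +y. The bracket's 60 mm short arm goes in with 4 mm to spare.
- bracket_tail (a point): Point of the bracket at the free end of its long arm, on the outer (rail) side, underside: (0, 80, 0) mm in the bracket's frame.
- bracket_crook (a point): Point of the bracket at the inner corner of the L, underside: (-16, 16, 0) mm in the bracket's frame. Fingertips placed inside the L can push it both towards +x and towards -y.
- foot_cap: Black rubber stool foot, 34 mm across, 26 mm high, standing loose on the jig plate near the stop, away from the rail. Origin at the centre of its underside. Leave alone.
- bolt: Steel bolt standing on its head on the jig plate's near edge: head 22 mm across, 38 mm high in all. Origin at the centre of its underside. Leave alone.
- screwdriver: Screwdriver lying on the bench to the right. Leave alone.
- jar: Closed glass jar, 64 mm across, 85 mm high, on the bench to the left. Leave alone.
- collar: Steel collar, 56 mm across, 22 mm high, on the bench to the left. Leave alone.
- tube: Steel tube 160 mm long, 32 mm across, lying on the bench to the right. Leave alone.
- parts_bin: Open blue plastic bin 110 by 150 by 60 mm at the far left of the bench. Leave alone.
Things that resemble listed ones, but are neither listed nor needed, are in the scene too. Leave any pink look-alike of the bracket alone.

How it is judged:
By the outcome, as a careful person would: the job done as asked, in the order asked, and still so for the second after the job is handed in, with the robot touching nothing.
It also fails if it takes over 48 s, if anything falls off the work surface, if the arm or the gripper's body presses on something with over 40 N, if the wrist force passes 120 N, or if a joint passes its speed limit or range.

## Working session

There is one attempt and no reset: what is moved stays moved. The work goes in short steps, Python scripts to look and compute and a tool call to move; the robot and the scene stay as the last step left them, time stands still between calls to the robot, and variables do not carry over. Pictures are saved under pics/ and viewed, at most 10 in all, crops included, and the job is handed in when it is done.

Besides the shell and the picture viewer there is one more tool, called after "Call:" as a command line: name --pt "numbers of a row" for each row, then --argument value for the rest. jog_arm: Moves the arm, as the interface text tells. Its arguments: {"type":"object","properties":{"motion":{"type":"array"},"grip_force":{"type":"number"}},"required":["motion"]}

```bash
mkdir -p pics; ls
cat > h.py <<'E'
import numpy as np, cv2
from station import bot
def ray(pic,xy,z):
    K=np.array(pic["camera_matrix"]);T=np.array(pic["T"])
    d=T[:3,:3]@np.linalg.solve(K,[xy[0],xy[1],1]);o=T[:3,3]
    return (o+d*(z-o[2])/d[2])
def save(pic,n): cv2.imwrite(f"pics/{n}.png",np.array(pic["pixels"])[:,:,::-1])
E
python3 - <<'E'
from h import *
o=bot.get_obs();print(o["t"],o["eef_pos"],o["tool_rot"],o["gripper_width"])
for c in("top","side"):
    p=bot.read_camera(c);save(p,c+"1")
    for n,z in(("bracket",.01),("stop",.01),("jig",0),("pocket_mouth",.01),("bracket_tail",.01),("bracket_crook",.01),("foot_cap",.01),("bolt",.01)):
        for r in bot.tip_of(n,p)[:3]: print(c,n,round(r["score"],2),np.round(r["xy"]),np.round(ray(p,r["xy"],z),4))
E
```

```text
pics
0.0 [0.29082548 0.60848277 0.23032875] [-1.40215989e-04  2.21065923e-01  9.75258452e-01 -8.89073008e-04] 0.9978286283137069
top bracket 0.76 [335. 168.] [0.5875 0.0065 0.01  ]
top bracket 0.56 [178. 189.] [0.54   0.4926 0.01  ]
top stop 0.73 [378. 167.] [ 0.5845 -0.1225  0.01  ]
top jig 0.57 [332. 183.] [0.5432 0.0187 0.    ]
top pocket_mouth 0.67 [368. 177.] [ 0.5567 -0.0914  0.01  ]
top pocket_mouth 0.5 [230. 131.] [0.718  0.3307 0.01  ]
top bracket_tail 0.75 [305. 167.] [0.5936 0.0985 0.01  ]
top bracket_tail 0.55 [188. 162.] [0.6215 0.4601 0.01  ]
top bracket_tail 0.5 [471. 175.] [ 0.5501 -0.4022  0.01  ]
top bracket_crook 0.82 [326. 171.] [0.5783 0.0359 0.01  ]
top bracket_crook 0.49 [169. 185.] [0.553  0.5193 0.01  ]
top foot_cap 0.57 [356. 215.] [ 0.441  -0.0496  0.01  ]
top bolt 0.43 [312. 203.] [0.4826 0.0818 0.01  ]
side bracket 0.86 [358. 223.] [0.5946 0.0109 0.01  ]
side bracket 0.59 [292. 150.] [0.5476 0.4821 0.01  ]
side bracket 0.51 [412. 344.] [ 0.5344 -0.4154  0.01  ]
side stop 0.9 [374. 253.] [ 0.5819 -0.1208  0.01  ]
side stop 0.7 [363. 245.] [ 0.57   -0.0816  0.01  ]
side stop 0.41 [286. 163.] [0.5053 0.4053 0.01  ]
side jig 0.72 [337. 229.] [0.5368 0.0187 0.    ]
side jig 0.32 [307. 364.] [ 0.3182 -0.3792  0.    ]
side pocket_mouth 0.79 [359. 246.] [ 0.557  -0.0836  0.01  ]
side bracket_tail 0.55 [346. 208.] [0.5903 0.0892 0.01  ]
side bracket_tail 0.43 [311. 152.] [0.6079 0.4471 0.01  ]
side bracket_tail 0.34 [314. 250.] [ 0.4434 -0.0548  0.01  ]
side bracket_crook 0.76 [294. 148.] [0.5587 0.4934 0.01  ]
side bracket_crook 0.63 [345. 218.] [0.5701 0.0466 0.01  ]
side bracket_crook 0.17 [306. 370.] [ 0.3104 -0.3988  0.01  ]
side foot_cap 0.69 [313. 251.] [ 0.4417 -0.0589  0.01  ]
side foot_cap 0.54 [349. 221.] [0.5749 0.028  0.01  ]
side bolt 0.53 [310. 216.] [0.4829 0.0868 0.01  ]
```

Run:
```python
import cv2
t=cv2.imread("pics/top1.png");s=cv2.imread("pics/side1.png")
cv2.imwrite("pics/topc.png",cv2.resize(t[110:260,260:460],None,fx=4,fy=4,interpolation=cv2.INTER_CUBIC))
```

```text
(no output)
```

View pics/topc.png

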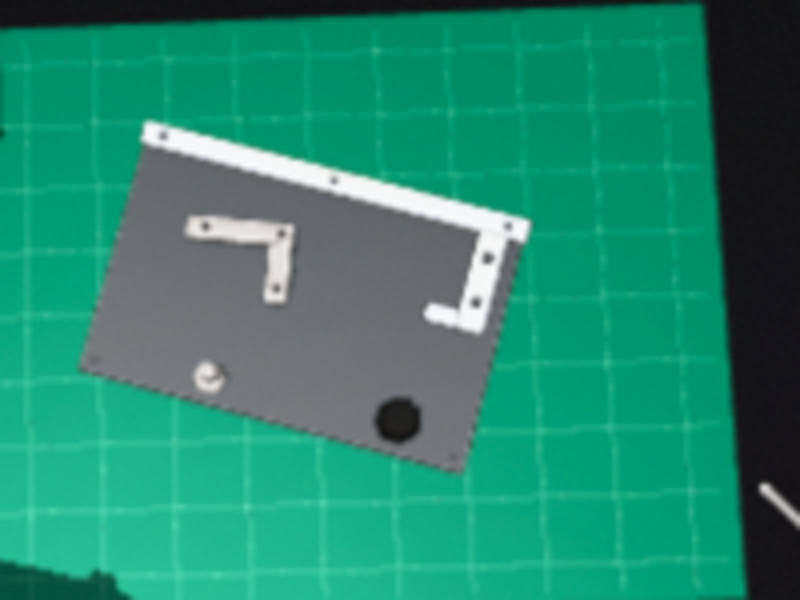

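View pics/side1.png

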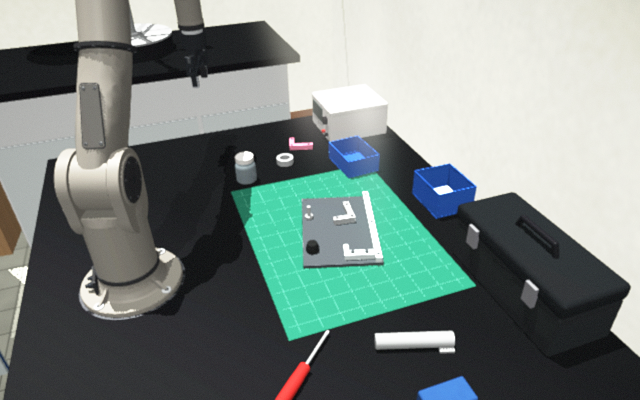

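The crop shows the jig yawed by about -14°. The rail's inner edge runs from crop (145,145) to (505,235). The bracket lies at (190–295, 215–300), its corner nearer the rail, and the stop with its cheek is at right (430–505, 235–330). The bolt is at (208,375) and the foot cap at (398,420). The pink look-alike is far left in the side view, at (300,145).

Run:
```python
from h import *
p=bot.read_camera("top")
f=lambda u,v,z:ray(p,(260+(u-1.5)/4,110+(v-1.5)/4),z)
P={k:f(*a) for k,a in dict(railL=(143,122,.026),railR=(530,220,.026),botL=(80,370,.01),botR=(463,470,.01),corner=(293,226,.028),tail=(190,215,.028),toe=(285,302,.028),crook=(266,245,.028)).items()}
for k,v in P.items(): print(k,np.round(v[:2],4))
d=P["railL"]-P["railR"];print(np.degrees(np.arctan2(-d[0],d[1])));d=P["botL"]-P["botR"];print(np.degrees(np.arctan2(-d[0],d[1])));d=P["tail"]-P["corner"];print(np.degrees(np.arctan2(-d[0],d[1])))
from scipy.spatial.transform import Rotation as R
o=bot.get_obs();q=o["tool_rot"];M=R.from_quat(np.r_[q[1:],q[0]]).as_matrix()
print(M.round(3)); g=np.array([.555,.05,.25])
print("tool shift mm",(M.T@(g-o["eef_pos"])*1000).round(1))
```

```text
railL [0.675  0.1259]
railR [ 0.5879 -0.164 ]
botL [0.4876 0.179 ]
botR [ 0.4027 -0.1063]
corner [0.5892 0.0142]
tail [0.6005 0.0917]
toe [0.5312 0.0221]
crook [0.5753 0.035 ]
-16.733070655531385
-16.560329896964035
-8.295894287482463
[[-0.902  0.431 -0.   ]
 [ 0.431  0.902  0.   ]
 [ 0.     0.    -1.   ]]
tool shift mm [-479.2 -390.6  -18.7]
```

Call:
jog_arm --pt "0 0 -0.155 -480 -390 -18 0" --pt "0 0 -0.155 -480 -390 -18 0" --pt "0 0 -0.155 -480 -390 -18 0" --pt "0 0 -0.155 -480 -390 -18 0" --pt "0 0 -0.155 -480 -390 -18 0" --pt "0 0 -0.155 -480 -390 -18 0" --pt "0 0 -0.155 -480 -390 -18 0" --pt "0 0 -0.155 -480 -390 -18 0" --pt "0 0 -0.155 -480 -390 -18 0" --pt "0 0 -0.155 -480 -390 -18 0"

```text
t: 2.2
eef_pos: [0.5568, 0.0479, 0.2498]
tool_rot: [0.0, 0.145, 0.989, 0.0]
contact_force: [0.9, 0.9, -0.4]
gripper_width: 0.001
grasp_force: 0.0
```

```bash
cat >> h.py <<'E'
from scipy.spatial.transform import Rotation as R
def pose():
    o=bot.get_obs();q=o["tool_rot"];T=np.eye(4);T[:3,:3]=R.from_quat(np.r_[q[1:],q[0]]).as_matrix();T[:3,3]=o["eef_pos"];return o,T
def wrist():
    o,T=pose();p=bot.read_camera("wrist");p=p if "T" in p else p|{}
    q=dict(p);q["T"]=T@np.array(p["tool_from_camera"]);return p,q,T,o
E
python3 - <<'E'
from h import *
p,q,T,o=wrist();save(p,"w1");print(T.round(4))
for n in("bracket","stop","pocket_mouth","bracket_tail","bracket_crook","foot_cap"):
    for r in bot.tip_of(n,p)[:2]: print(n,round(r["score"],2),np.round(r["xy"]),np.round(ray(q,r["xy"],.01),4))
E
```

```text
[[-9.578e-01  2.875e-01  1.000e-03  5.568e-01]
 [ 2.875e-01  9.578e-01  2.000e-04  4.790e-02]
 [-9.000e-04  4.000e-04 -1.000e+00  2.498e-01]
 [ 0.000e+00  0.000e+00  0.000e+00  1.000e+00]]
bracket 0.84 [303. 198.] [0.5858 0.0165 0.01  ]
stop 0.78 [194. 220.] [ 0.5751 -0.1229  0.01  ]
pocket_mouth 0.57 [199.  95.] [ 0.44   -0.0582  0.01  ]
bracket_tail 0.61 [368. 191.] [0.6009 0.0941 0.01  ]
bracket_tail 0.5 [195. 221.] [ 0.5764 -0.1229  0.01  ]
bracket_crook 0.67 [310. 185.] [0.5733 0.0291 0.01  ]
bracket_crook 0.66 [328.  92.] [0.4783 0.0794 0.01  ]
foot_cap 0.82 [198.  95.] [ 0.4393 -0.0593  0.01  ]
```

View pics/w1.png

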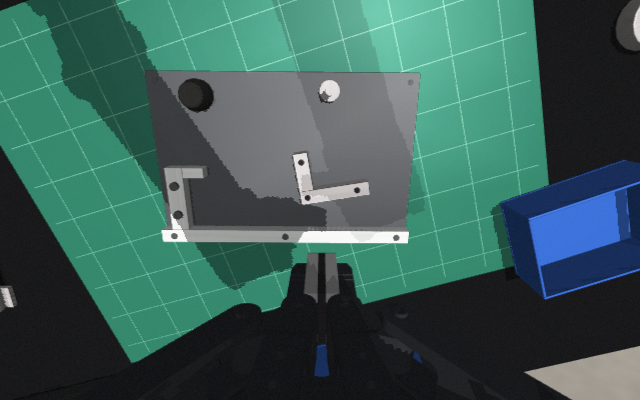

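The wrist view shows the bracket: corner (304,204), tail end (369,188), toe (300,153), crook (314,189). The stop is at left (165–205, 168–230), the rail is along row ~232, and the closed fingers are at (320,255–300).

Run:
```python
from h import *
p,q,T,o=wrist()
c=lambda u,v,z:ray(q,(u,v),z)
P=dict(railA=c(192,227,.026),railB=c(405,232,.026),stopin=c(191,227,.026),platL=c(147,71,.01),platR=c(419,73,.01),corner=c(304,204,.028),tailo=c(369,194,.028),toe=c(293,154,.028),crook=c(314,189,.028))
a=P["railB"]-P["railA"];b=P["platR"]-P["platL"];e=P["tailo"]-P["corner"]
for v in(a,b,e): print(np.degrees(np.arctan2(-v[0],v[1])).round(1))
y=np.deg2rad(-16.6);J=np.array([[np.cos(y),-np.sin(y)],[np.sin(y),np.cos(y)]])
for k,v in P.items(): print(k,v[:2].round(4),"jig-rel stop",(J.T@(v[:2]-P["stopin"][:2])*1000).round(1))
```

```text
-18.0
-17.0
-7.4
railA [ 0.5768 -0.1163] jig-rel stop [-0.   1.2]
railB [0.6562 0.1276] jig-rel stop [  6.4 257.6]
stopin [ 0.5765 -0.1174] jig-rel stop [0. 0.]
platL [ 0.3996 -0.098 ] jig-rel stop [-175.1  -31.9]
platR [0.4854 0.1833] jig-rel stop [-173.2  262.2]
corner [0.5869 0.0218] jig-rel stop [-29.8 136.4]
tailo [0.5967 0.0974] jig-rel stop [-42.  211.7]
toe [0.5276 0.0276] jig-rel stop [-88.3 125.1]
crook [0.5728 0.0382] jig-rel stop [-48.  148.1]
```

Call:
jog_arm --pt "0 0 0 9 16 60 0" --pt "0 0 0 9 16 120 0" --pt "0 0 0 9 16 180 0" --pt "0 0 0 9 16 205 0" --pt "0 0 0 9 16 205 0"

```text
t: 3.22
eef_pos: [0.55, 0.0691, 0.0425]
tool_rot: [-0.002, 0.144, 0.99, -0.001]
contact_force: [0.1, -0.6, 0.7]
gripper_width: -0.002
grasp_force: 0.0
```

Run:
```python
from h import *
p,q,T,o=wrist();save(p,"w2");print(T[:3,3].round(4),o["contact_force"],p["camera_matrix"])
K=np.array(p["camera_matrix"]);C=np.linalg.inv(T@np.array(p["tool_from_camera"])) if 0 else np.linalg.inv(q["T"])
for n,w in(("tcp",T[:3,3]),("tcp at plate",np.r_[T[:2,3],.012]),("tcp at brk top",np.r_[T[:2,3],.028])):
    v=K@(C@np.r_[w,1])[:3];print(n,(v[:2]/v[2]).round(1))
```

```text
[0.55   0.0691 0.0425] [ 0.11739132 -0.64218151  0.72843487] [[327.35358821   0.         321.22918742]
 [  0.         327.35358821 204.57481731]
 [  0.           0.           1.        ]]
tcp [320.8 269.5]
tcp at plate [321.  243.2]
tcp at brk top [320.9 255.9]
```

View pics/w2.png

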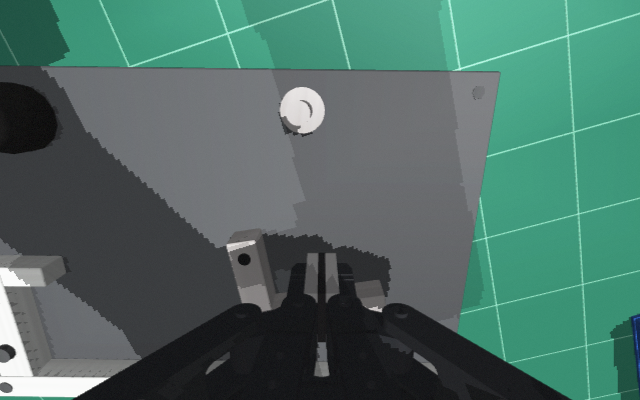

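The fingertips, (307–337, 255–270), hang inside the L. The short arm is to their left (230–272, 232–305), the tail peeks out at (370,292), and the bolt is well clear at (302,110). Now descend.

Call:
jog_arm --pt "0 0 0 0 0 12 0" --pt "0 0 0 0 0 24 0" --pt "0 0 0 0 0 28 0" --pt "0 0 0 0 0 28 0"

```text
t: 3.78
eef_pos: [0.5518, 0.068, 0.0161]
tool_rot: [-0.0, 0.145, 0.989, -0.0]
contact_force: [-0.4, 0.4, 0.0]
gripper_width: 0.007
grasp_force: 0.0
```

Call:
jog_arm --pt "0 0 0 -4 0 2 0" --pt "0 0 0 -9 0 2 0" --pt "0 0 0 -14 0 2 0" --pt "0 0 0 -19 0 2 0" --pt "0 0 0 -24 0 2 0" --pt "0 0 0 -29 0 2 0" --pt "0 0 0 -34 0 2 0" --pt "0 0 0 -39 0 2 0" --pt "0 0 0 -42 0 2 0" --pt "0 0 0 -42 0 2 0"

```text
t: 5.03
eef_pos: [0.5926, 0.0559, 0.0143]
tool_rot: [0.0, 0.145, 0.989, 0.0]
contact_force: [-0.3, 0.5, -0.4]
gripper_width: 0.001
grasp_force: 0.0
```

Call:
jog_arm --pt "0 0 0 -2 0 0 0" --pt "0 0 0 -4 0 0 0" --pt "0 0 0 -6 0 0 0" --pt "0 0 0 -8 0 0 0" --pt "0 0 0 -8 0 0 0"

```text
t: 5.65
eef_pos: [0.6, 0.0536, 0.0143]
tool_rot: [0.0, 0.145, 0.989, -0.0]
contact_force: [0.2, 0.5, 0.2]
gripper_width: 0.0
grasp_force: 0.2
```

Run:
```python
from h import *
p=bot.read_camera("top");save(p,"t2");w,q,T,o=wrist();save(w,"w3")
print(T[:3,3].round(4),o["contact_force"])
t=np.array(p["pixels"])[130:200,280:400,::-1];a=cv2.resize(t,None,fx=5,fy=5,interpolation=cv2.INTER_CUBIC)
b=cv2.resize(np.array(w["pixels"])[200:400,:,::-1],(600,188));cv2.imwrite("pics/c3.png",np.vstack([a,b]))
```

```text
[0.6    0.0537 0.0143] [-0.50288307 -0.21801011  0.27333995]
```

View pics/c3.png

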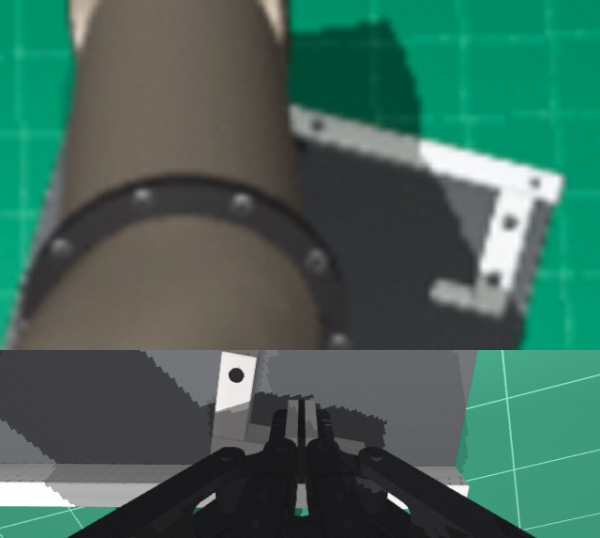

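The top view is blocked by the arm. The wrist view shows the fingers against the long arm, still slightly rotated, with a gap to the rail. Keep pushing.

Call:
jog_arm --pt "0 0 0 -2 0 0 0" --pt "0 0 0 -4 0 0 0" --pt "0 0 0 -5 0 0 0" --pt "0 0 0 -5 0 0 0"

```text
t: 6.25
eef_pos: [0.605, 0.0522, 0.0143]
tool_rot: [0.0, 0.145, 0.989, 0.0]
contact_force: [-0.6, -0.6, -0.3]
gripper_width: 0.005
grasp_force: 0.2
```

Call:
jog_arm --pt "0 0 0 -2 0 0 0" --pt "0 0 0 -4 0 0 0" --pt "0 0 0 -4 0 0 0"

```text
t: 6.62
eef_pos: [0.6069, 0.0516, 0.014]
tool_rot: [-0.002, 0.145, 0.989, -0.0]
contact_force: [-6.7, 1.9, 4.8]
gripper_width: -0.002
grasp_force: 3.0
```

Run:
```python
from h import *
w,q,T,o=wrist();s=bot.read_camera("side");save(w,"w4")
print(T[:3,3].round(4),o["contact_force"])
a=cv2.resize(np.array(s["pixels"])[185:275,290:400,::-1],(480,393),interpolation=cv2.INTER_CUBIC)
b=np.array(w["pixels"])[200:400,80:560,::-1];cv2.imwrite("pics/c4.png",np.vstack([a,b]))
```

```text
[0.6069 0.0516 0.014 ] [-6.72399885  1.87940528  4.81349382]
```

View pics/c4.png

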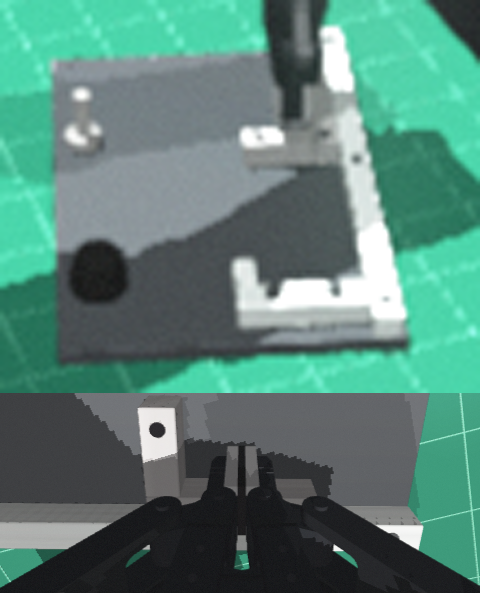

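The side view shows the bracket flat against the rail, its toe end at (262,143), well short of the stop, and still flat on the plate. Now drag it along the rail (tool -y) with light preload.

Call:
jog_arm --pt "0 0 0 0 -3 0 0" --pt "0 0 0 0 -7 0 0" --pt "0 0 0 0 -12 0 0" --pt "0 0 0 0 -17 0 0" --pt "0 0 0 0 -22 0 0" --pt "0 0 0 0 -27 0 0"

```text
t: 7.48
eef_pos: [0.5996, 0.028, 0.0139]
tool_rot: [-0.001, 0.144, 0.99, 0.001]
contact_force: [-3.7, 6.3, 1.1]
gripper_width: -0.003
grasp_force: 2.8
```

Call:
jog_arm --pt "0 0 0 0 -6 0 0" --pt "0 0 0 0 -12 0 0" --pt "0 0 0 0 -18 0 0" --pt "0 0 0 0 -24 0 0" --pt "0 0 0 0 -30 0 0" --pt "0 0 0 0 -36 0 0" --pt "0 0 0 0 -42 0 0" --pt "0 0 0 0 -48 0 0"

```text
t: 8.48
eef_pos: [0.5854, -0.0177, 0.0137]
tool_rot: [-0.002, 0.144, 0.99, 0.001]
contact_force: [-4.9, 7.6, 0.8]
gripper_width: -0.001
grasp_force: 3.2
```

Call:
jog_arm --pt "0 0 0 0 -6 0 0" --pt "0 0 0 0 -12 0 0" --pt "0 0 0 0 -18 0 0" --pt "0 0 0 0 -24 0 0" --pt "0 0 0 0 -30 0 0" --pt "0 0 0 0 -35 0 0" --pt "0 0 0 0 -38 0 0"

```text
t: 9.35
eef_pos: [0.5742, -0.0541, 0.0136]
tool_rot: [-0.002, 0.144, 0.99, 0.001]
contact_force: [-4.1, 8.1, 1.1]
gripper_width: -0.0
grasp_force: 3.5
```

Run:
```python
from h import *
w,q,T,o=wrist();s=bot.read_camera("side")
print(T[:3,3].round(4),o["contact_force"])
a=cv2.resize(np.array(s["pixels"])[185:275,290:400,::-1],(480,393),interpolation=cv2.INTER_CUBIC)
b=np.array(w["pixels"])[200:400,80:560,::-1];cv2.imwrite("pics/c5.png",np.vstack([a,b]))
```

```text
[ 0.5742 -0.0541  0.0136] [-4.0596593   8.10641576  1.07046273]
```

View pics/c5.png

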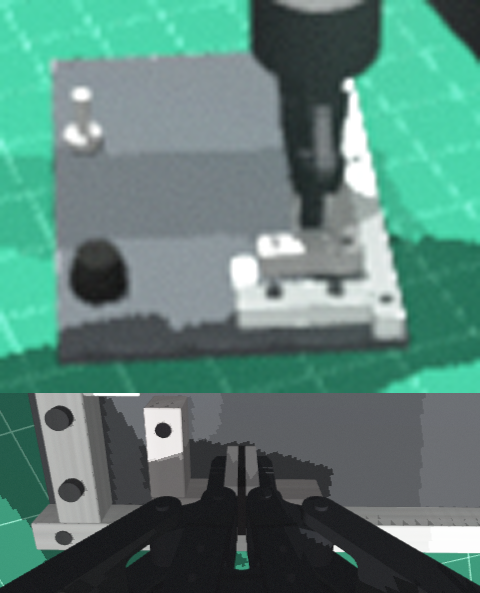

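The bracket is flat and square to the rail, entering the pocket mouth with its toe inside the cheek. Roughly 25–30 mm remain to the stop.

Call:
jog_arm --pt "0 0 0 0 -4 0 0" --pt "0 0 0 0 -8 0 0" --pt "0 0 0 0 -12 0 0" --pt "0 0 0 0 -16 0 0" --pt "0 0 0 0 -19 0 0" --pt "0 0 0 0 -21 0 0"

```text
t: 10.2
eef_pos: [0.5681, -0.074, 0.0135]
tool_rot: [-0.002, 0.144, 0.99, 0.001]
contact_force: [-4.9, 8.1, 1.4]
gripper_width: -0.002
grasp_force: 3.7
```

Call:
jog_arm --pt "0 0 0 0 -2 0 0" --pt "0 0 0 0 -4 0 0" --pt "0 0 0 0 -6 0 0" --pt "0 0 0 0 -7 0 0"

```text
t: 10.7
eef_pos: [0.5659, -0.081, 0.0133]
tool_rot: [-0.003, 0.144, 0.99, 0.001]
contact_force: [-5.1, 6.4, -1.0]
gripper_width: 0.003
grasp_force: 3.3
```

Call:
jog_arm --pt "0 0 0 0 -2 0 0" --pt "0 0 0 0 -4 0 0" --pt "0 0 0 0 -4 0 0"

```text
t: 11.08
eef_pos: [0.5646, -0.0853, 0.0132]
tool_rot: [-0.003, 0.144, 0.99, 0.001]
contact_force: [-4.5, 5.0, -1.3]
gripper_width: -0.003
grasp_force: 3.3
```

Call:
jog_arm --pt "0 0 0 0 -2 0 0" --pt "0 0 0 0 -4 0 0" --pt "0 0 0 0 -4 0 0"

```text
t: 11.45
eef_pos: [0.5634, -0.0891, 0.0132]
tool_rot: [-0.003, 0.144, 0.99, 0.001]
contact_force: [-4.4, 6.2, -1.5]
gripper_width: 0.004
grasp_force: 3.3
```

Call:
jog_arm --pt "0 0 0 0 -1.5 0 0" --pt "0 0 0 0 -3 0 0" --pt "0 0 0 0 -3 0 0"

```text
t: 11.82
eef_pos: [0.563, -0.0902, 0.0132]
tool_rot: [-0.003, 0.143, 0.99, 0.002]
contact_force: [-3.9, 9.3, -1.5]
gripper_width: 0.002
grasp_force: 6.0
```

Call:
jog_arm --pt "0 0 0 -1 -1.5 0 0" --pt "0 0 0 -2 -3 0 0" --pt "0 0 0 -2 -3 0 0" --pt "0 0 0 -2 -3 0 0"

```text
t: 12.32
eef_pos: [0.563, -0.0903, 0.0132]
tool_rot: [-0.004, 0.142, 0.99, 0.003]
contact_force: [-8.2, 16.8, 3.7]
gripper_width: 0.002
grasp_force: 9.6
```

Run:
```python
from h import *
w,q,T,o=wrist();s=bot.read_camera("side")
print(T[:3,3].round(4),o["contact_force"])
a=cv2.resize(np.array(s["pixels"])[185:275,290:400,::-1],(480,393),interpolation=cv2.INTER_CUBIC)
b=np.array(w["pixels"])[200:400,80:560,::-1];cv2.imwrite("pics/c6.png",np.vstack([a,b]))
```

```text
[ 0.563  -0.0903  0.0132] [-8.17511258 16.79300706  3.6891821 ]
```

View pics/c6.png

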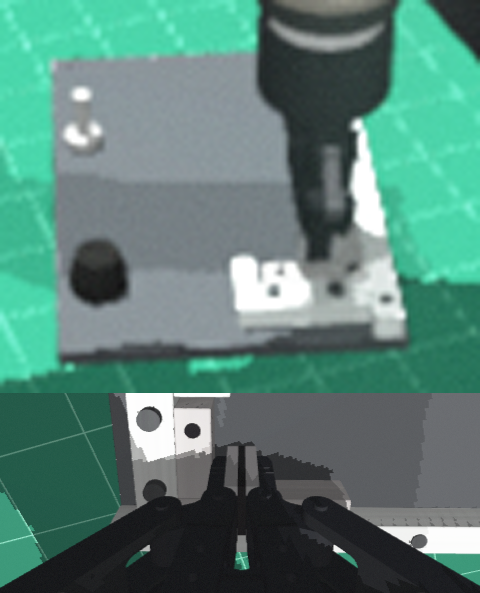

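The bracket is seated in the pocket: its short arm is flush with the stop and the long arm is along the rail, and the force confirms it (9.3 → 17 N with no motion). Back the fingers off, then lift.

Call:
jog_arm --pt "0 0 0 3 5 0 0" --pt "0 0 0 8 10 0 0" --pt "0 0 0 13 16 0 0" --pt "0 0 0 13 16 0 0" --pt "0 0 0 13 16 -15 0" --pt "0 0 0 13 16 -60 0" --pt "0 0 0 13 16 -120 0" --pt "0 0 0 13 16 -180 0" --pt "0 0 0 13 76 -200 0" --pt "0 0 0 13 76 -200 0"

```text
t: 13.68
eef_pos: [0.5779, -0.0161, 0.2178]
tool_rot: [0.003, 0.142, 0.99, 0.002]
contact_force: [0.0, -0.8, -0.4]
gripper_width: -0.001
grasp_force: 0.0
```

Run:
```python
from h import *
w,q,T,o=wrist()
print(T[:3,3].round(4),o["contact_force"],o["t"])
cv2.imwrite("pics/c7.png",cv2.resize(np.array(w["pixels"])[40:280,60:420,::-1],(792,528),interpolation=cv2.INTER_CUBIC))
```

```text
[ 0.5779 -0.0161  0.2178] [ 0.04737503 -0.75374234 -0.36708352] 13.675
```

View pics/c7.png

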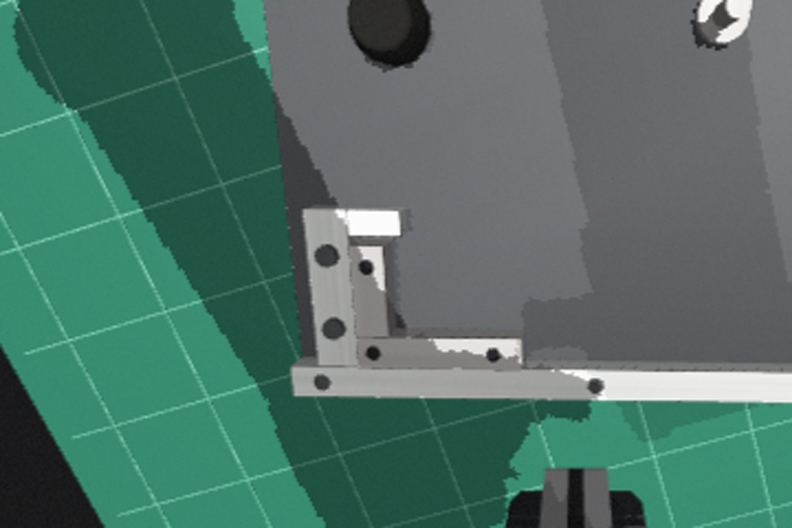

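The bracket lies flush against the rail (row ~366) and the stop (column ~352), and the arm is clear. The foot cap and bolt haven't moved.

```bash
python3 -c "
from station import bot
print(bot.hand_in())"
```

```text
the job is handed in; nothing more can be done
None
```

I pushed the bracket flat against the rail where it lay, then dragged it along into the corner pocket. In the last picture it touches both the rail and the stop, with the arm clear and the bolt and foot cap in place. I handed it in at about 14 s, and no verdict came back.

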